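Index the refill turret to the yellow nozzle

ROBOT

A 6-joint arm with a two-finger parallel gripper is mounted at the origin on the work surface. World frame = base frame: x ahead of the robot, y to its left, z up, the work surface at z = 0. Lengths are in m, angles in rad, forces in N, time in s.
With the tool pointing down it reaches from about 0.3 to 0.875 m from the base axis. Payload 6.4 kg.
Tool frame: the origin (TCP) lies at the very end of the fingers, on their centre line; the grasp point (between the pads) lies 19 mm behind it; z points along the fingers, y is the direction in which the jaws open and shut (so a half turn about z gives the same grasp; the last joint's range is limited). The gripper opens to 85 mm and grips with 20 to 120 N. Pads are 22 mm wide; open, the fingers measure 114 mm over their backs; the gripper's body (76 mm by 85 mm) begins 54 mm behind the grasp point. The pads swing forward as they close: fully open they stand 13 mm farther back than shut.
Start: joints at [1.036, 0.181, 1.607, -0, 1.354, -0.206], TCP at [0.186, 0.544, 0.231] pointing down, gripper open.
Joint ranges: [-2.99, 2.99], [-0.89, 2.07], [0.3, 2.58], [-1.14, 4.28], [0, 2.63], [-3.12, 3.12]. Speed limits (rad/s): [2.57, 2.57, 3.01, 3.14, 3.14, 3.14].

INTERFACE

Orientations are given as a unit quaternion [w, x, y, z].
In Python, from bench import * gives the robot as it stands.
- The arm moves only by the tool arm_command, never from a script. Its argument "motion" is text: rows parted by semicolons, each of 7 numbers parted by spaces: the shift along the tool's x, y, z in units of 0.2 m (1.0 is 0.2 m), then the turn, a rotation vector about the tool's x, y, z in units of 60 degrees (1.0 is 60 degrees), then the opening, from 0 (shut) to 1 (fully open). In form: tx ty tz ax ay az grip; .... A call has 1 to 10 rows; each row shifts and turns the pose as measured when the row begins, along the tool's axes as they then stand; what a row does not reach is not made up. A row lasts 1/12 s, in which the tool goes at most 41.7 mm and 7.16 degrees, less where a joint would pass 70% of its speed; a pose out of reach is approached as far as the arm can. A call with a number of a shift or a turn outside -1 to 1 is refused whole. A call with a gripper value outside its range is refused whole. The fingers move at their own pace and stop on an object; the grip force is fixed at half the most. Time passes only in rows, so rows that do not move let the fingers close. It gives the time, the measured TCP pose, the force and the opening at its end, in the units of the state.
- get_obs(): the state, without advancing time (a new reading comes with each control period).
- camera(name): name is "side" or "top" or "wrist"; returns a dict with "img" (420x560x3 uint8, red, green, blue), "intrinsics" (3x3 intrinsics, pixels), "pose" (4x4, takes a point from camera to world coordinates); the wrist camera has in their place "mount" (4x4, takes a point from camera to tool coordinates, whose origin is the TCP and whose axes are the flange's). Camera axes: x right, y down, z forward; pixel columns grow to the right and rows downward; lengths in m; the calibration is good to about 2 mm. The wrist camera is an equidistant fisheye: a pixel r from the principal point sees the ray r / f radians off the axis. A picture is of the moment at which its call begins: read the wrist's pose just before it. There is no depth.
- hand_in(): hands the job in, once; it reports no verdict.
Trained networks look in the newest picture that a camera, given by its name, has taken for a name from the list of things; names that differ only in an ending like _2 or _b are one class to them, and where a whole thing is asked for, a point or a joint stands for the part that bears it (a point fixed in the world has none). Each returns a list of dicts, best first, with "conf" (0 to 1); they miss things now and then, are a little off and sometimes report something else, mostly with a low value. They report only what shows in the picture. A call takes as long as a camera call. They do not tell look-alikes from the thing itself.
- search_frame(camera, target): "box" ([left, top, right, bottom] in pixels, round what is visible of it).
The state is a dict: "time_s": time; "q": joint angles; "dq": joint speeds; "joint_efforts": joint torques, N m; "eef_pos": TCP position; "eef_rot": TCP orientation; "wrist_force": force on the tool from outside, world axes, zero at the start; "torque": the same for the moment, N m; "opening": opening from 0.0 (shut) to 1.0 (fully open).
Only numpy, scipy, OpenCV 4.12 (cv2) and the standard library are available. Lean on these libraries where they do the work, as an engineer would, in place of code of your own. Each camera call takes 0.05 s, during which the arm holds its last target.

TASK

Set the bath-house refill stand to the yellow nozzle: press its dark-blue winged knob down gently until it rests on its stop and is free (about twelve newtons; twenty is too much) and, while it is held down, turn it clockwise click by click until the yellow nozzle stands over the small green flask, without running past it or forcing it while it is locked. Then let go so that the knob springs up and locks there. Leave the flask and the other bottles where they are.

Things in the scene. Friction and masses are not known exactly. Their poses are not given: they have to be found in the camera images.
- plinth: White base slab of the refill stand, fixed on the table, 240 x 170 mm, 20 mm high, reaching from 105 mm behind to 135 mm ahead of its origin. Origin on the table below the nominal turret axis; +x (long side) points to the flask, z up. It carries a steel drum, radius 52 mm, red index stripe on the flask side, whose levelling feet are not measured (see disc_nominal).
- disc_nominal (a point): Nominal centre of the turret disc's flat top when up, 127 mm above the table, a fixed point of the plinth; it does not follow the real turret. The real axis may lie 3 mm off in x and in y, be turned 0.04 rad, and the real disc top lies 8 mm above to 8 mm below this point: find the height by feel or sight. Disc white, radius 60 mm, 12 mm thick.
- knob_nominal (a point): Nominal centre of the knob, 15 mm above disc_nominal, same errors. Dark-blue wing: a bar 60 mm long, 16 mm thick, 30 mm high on the disc, centred on the axis. Pressed (bar or disc) it sinks on a soft spring: 5 N to start, 0.3 N per mm more. It comes free at a depth that is not known, 5 to 11 mm, and meets its stop 2.5 mm deeper. Let go, it rises and locks; up, it has 0.17 rad of play.
- turret (a joint): Turret angle about its vertical axis, rad, growing clockwise seen from above; the knob's bar lies along plinth x at 0. Clicks every 0.628 rad (36 degrees), target 3.770: yellow nozzle over the flask. Starts 2 to 4 clicks before; end stops at -0.35 and 6.0. Pressed, it turns against a sprung detent, at most 0.25 Nm, drawing it to the nearest click.
- buffer (a joint): Give, m, of the hidden rubber pad that is the knob's bottom stop: 0 until the knob reaches it, then 0.1 mm per newton above the spring (which there takes 7 to 9 N, so that a push of 10 to 14 N means surely on the stop and free). Overloaded above 1.2 mm, a total push of about 20 N. Too coarse to steer by: read the force at the wrist.
- lockpin (a joint): Sideways give, m, of the hidden lock pin that holds the turret while it is up: 0 at rest, positive when the turret is twisted clockwise against it, 0.1 mm per newton at 46 mm radius. Forced when beyond 1.5 mm either way, a twist of about 0.7 Nm. Too coarse to steer by.
- spout (a point): Point of the plinth 80 mm from its origin along its +x and 103 mm (again nominal) above the table: where the nozzle in use stands, above the flask. Ten down-bent nozzle tubes sit 36 degrees apart round the disc, out to radius 86 mm, level with the disc: nine dark blue, one yellow.
- flask: Small green glass flask, radius 19 mm, 48 mm high, standing loose on the plinth 80 mm from the turret axis at the index stripe (plinth +x); its origin is the centre of its underside. To be left alone.
- basket: Navy plastic caddy with two pump bottles, 110 x 150 mm, 100 mm high, about 180 mm to the top of its handle, loose on the table; origin at the centre of its underside. To be left alone.
- pumpbottle: Green pump bottle with yellow band, radius 30 mm, about 145 mm high, loose on the table; origin at the centre of its underside. To be left alone.
- jar: Blue jar with white cap, radius 32 mm, 60 mm high, loose on the table; origin at the centre of its underside. To be left alone.
Mind the look-alikes: they are no part of the job. Of the things that look like the part that bears turret, the larger one is meant.

How it is judged:
By the outcome, as a careful person would: the job done as asked, in the order asked, and still so for the second after the job is handed in, with the robot touching nothing.
It also fails if it takes over 72 s, if anything falls off the work surface, if the arm or the gripper's body presses on something with over 40 N, if the wrist force passes 120 N, or if a joint passes its speed limit or range.

## Working session

There is one attempt and no reset: what is moved stays moved. The work goes in short steps, Python scripts to look and compute and a tool call to move; the robot and the scene stay as the last step left them, time stands still between calls to the robot, and variables do not carry over. Pictures are saved under pics/ and viewed, and the job is handed in when it is done.

Besides the shell and the picture viewer there is one more tool, called after "Request:" as a command line: name --argument value ..., lists and objects as JSON in quotes. arm_command: Moves the arm, as the interface text tells. Shifts and turns lie within -1 to 1; 1 stands for 0.2 m of shift or 60 degrees of turn. Its arguments: {"type":"object","properties":{"motion":{"type":"string"}},"required":["motion"]}

```bash
mkdir -p pics; python3 - <<'E'
from bench import *
import cv2
o=get_obs()
for k,v in o.items(): print(k,v)
for n in ["side","top","wrist"]:
    c=camera(n); cv2.imwrite(f"pics/a_{n}.png",c["img"][:,:,::-1])
    print(n,c["intrinsics"].tolist() if hasattr(c["intrinsics"],'tolist') else c["intrinsics"]); print(c.get("pose",c.get("mount")))
    for t in ["turret","plinth","flask","knob_nominal","basket","pumpbottle","jar"]:
        print(t,[(r["box"],round(r["conf"],2)) for r in search_frame(n,t)])
E
```

```text
time_s 0.0
q [ 1.03570491e+00  1.81538447e-01  1.60803720e+00 -1.18069243e-05
  1.35382569e+00 -2.06306644e-01]
dq [ 0.00103288 -0.00042774  0.00138784  0.00029381  0.0014682  -0.00024078]
joint_efforts [ 1.45325437e-03 -4.44892037e+01 -3.51324069e+01 -1.07030219e-04
  9.29757371e-03 -1.34876814e-05]
eef_pos [0.18535416 0.54369749 0.23037152]
eef_rot [-3.22241212e-04  1.63651614e-01  9.86517781e-01 -8.45002732e-04]
wrist_force [-0.11152942  0.24817035  0.66267749]
torque [-0.00963929 -0.00760342 -0.01738019]
opening 0.9996671051639673
side [[386.3818169741796, 0.0, 276.0618525924808], [0.0, 386.3818169741796, 208.53605762735873], [0.0, 0.0, 1.0]]
[[ 0.88866476 -0.26338619  0.37537003  0.23709226]
 [-0.45796105 -0.55150386  0.6972196  -0.64981325]
 [ 0.02338001 -0.79149934 -0.61072266  0.69931324]
 [ 0.          0.          0.          1.        ]]
turret [([218.4, 201.7, 290.1, 253.8], 0.9), ([201.6, 180.5, 247.1, 200.7], 0.7)]
plinth [([206.9, 222.9, 315.4, 288.1], 0.9), ([371.4, 303.1, 405.7, 346.1], 0.68)]
flask [([275.2, 229.2, 292.4, 254.6], 0.71)]
knob_nominal [([208.8, 224.5, 
[... 897 characters left out ...]
.75)]
pumpbottle [([420.9, 213.9, 457.0, 237.8], 0.66), ([74.1, 185.4, 161.4, 249.6], 0.2)]
jar [([416.8, 143.0, 444.8, 165.3], 0.82)]
wrist [[325.19226210127806, 0.0, 281.28029262707105], [0.0, 325.19226210127806, 214.25659289767785], [0.0, 0.0, 1.0]]
[[ 5.62990570e-05 -9.56420372e-01 -2.91993269e-01  7.45542451e-02]
 [ 9.99999595e-01  3.16214032e-04 -8.42945829e-04  4.97551723e-05]
 [ 8.98542932e-04 -2.91993103e-01  9.56420002e-01 -1.42975171e-01]
 [ 0.00000000e+00  0.00000000e+00  0.00000000e+00  1.00000000e+00]]
turret []
plinth [([101.9, 398.8, 122.7, 420.0], 0.7)]
flask []
knob_nominal [([98.9, 399.9, 118.2, 420.0], 0.82)]
basket []
pumpbottle [([0.0, 404.1, 15.0, 420.0], 0.58)]
jar []
```

```bash
python3 - <<'E'
import cv2
a=cv2.imread("pics/a_top.png"); cv2.imwrite("pics/b_top.png",cv2.resize(a[140:300,160:380],None,fx=3.6,fy=3.6,interpolation=cv2.INTER_CUBIC))
a=cv2.imread("pics/a_side.png"); cv2.imwrite("pics/b_side.png",cv2.resize(a[160:310,180:340],None,fx=4,fy=4,interpolation=cv2.INTER_CUBIC)[:600])
E
```

```text
(no output)
```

View pics/a_top.png

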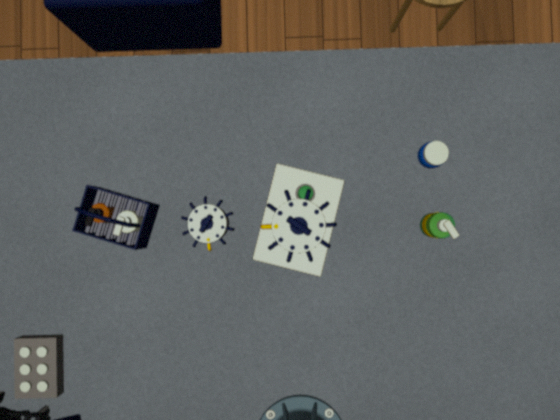

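View pics/a_side.png

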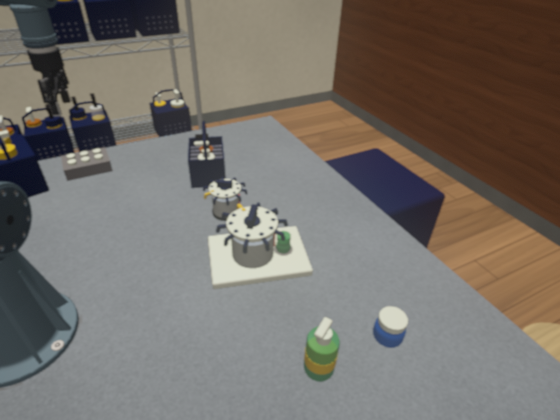

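```bash
sleep 0
```

```text
(no output)
```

View pics/b_top.png

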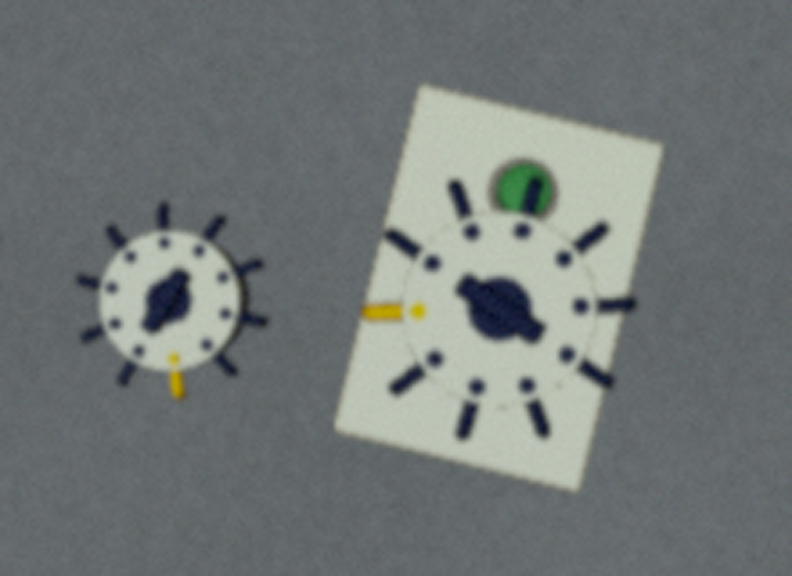

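View pics/b_side.png

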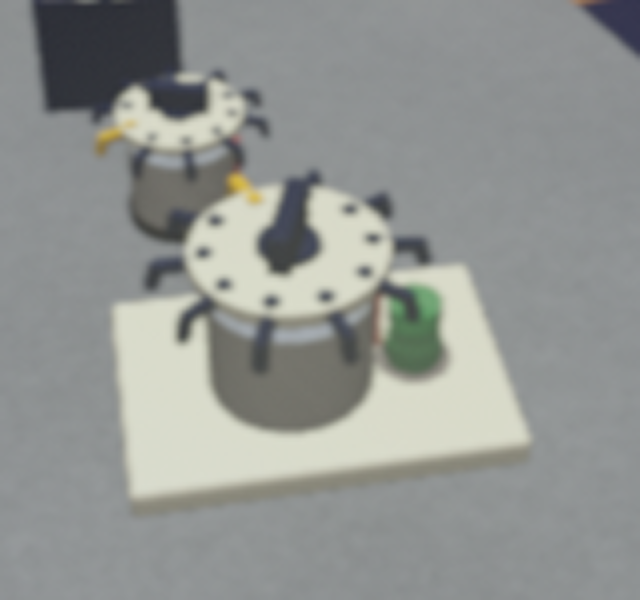

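The candidates for the turret are the large one at top-pixel (298,225), on the white plinth with the flask at (305,192), and the small look-alike at (207,223), with no plinth. I'm choosing the large one. The bar lies about 32° below horizontal and the yellow nozzle points left, so it's about 3 clicks before the target. Next I'll locate it precisely.

```bash
cat > h.py <<'E'
import numpy as np, cv2
from scipy.spatial.transform import Rotation as R
def unproj(c,uv,z):
    K=np.array(c["intrinsics"]);P=np.array(c["pose"]);uv=np.atleast_2d(uv)
    d=np.c_[(uv-K[:2,2])/[K[0,0],K[1,1]],np.ones(len(uv))]@P[:3,:3].T
    return P[:3,3]+d*((z-P[2,3])/d[:,2])[:,None]
def wpose(o,c):
    w,x,y,z=o["eef_rot"];T=np.eye(4);T[:3,:3]=R.from_quat([x,y,z,w]).as_matrix();T[:3,3]=o["eef_pos"]
    return T@np.array(c["mount"])
def wray(o,c,uv):
    K=np.array(c["intrinsics"]);uv=np.atleast_2d(uv);d=uv-K[:2,2];r=np.hypot(*d.T);th=r/K[0,0]
    v=np.c_[d/np.maximum(r,1e-9)[:,None]*np.sin(th)[:,None],np.cos(th)];T=wpose(o,c)
    return T[:3,3],v@T[:3,:3].T
def wunproj(o,c,uv,z):
    p,v=wray(o,c,uv); return p+v*((z-p[2])/v[:,2])[:,None]
def wproj(o,c,X):
    T=np.linalg.inv(wpose(o,c));K=np.array(c["intrinsics"]);p=np.atleast_2d(X)@T[:3,:3].T+T[:3,3]
    r=np.hypot(p[:,0],p[:,1]);th=np.arctan2(r,p[:,2]);return K[:2,2]+K[0,0]*th[:,None]*p[:,:2]/r[:,None]
E
python3 - <<'E'
from bench import *; from h import *
c=camera("top"); hsv=cv2.cvtColor(c["img"],cv2.COLOR_RGB2HSV)
s=lambda p:np.array(p)/3.6+[160,140]-0.36
co=unproj(c,s([(420,85),(662,145),(578,490),(335,430)]),0.02); print(co.round(4))
print([np.linalg.norm(co[i]-co[(i+1)%4]).round(4) for i in range(4)])
ex=(co[0]+co[1]-co[2]-co[3])[:2];ex/=np.linalg.norm(ex);cen=co.mean(0)[:2];org=cen-0.015*ex
print("ex ang",np.degrees(np.arctan2(ex[1],ex[0])),"origin",org)
k=unproj(c,s([(500,309)]),0.157);print("knob",k)
fy=unproj(c,s([(383,313),(418,311)]),0.125);print(fy)
bar=unproj(c,s([(460,283),(543,334)]),0.157);d=bar[1]-bar[0];print("bar",np.degrees(np.arctan2(d[1],d[0])),np.linalg.norm(d))
d=k[0]-fy[0];print("yellow dir",np.degrees(np.arctan2(-d[1],-d[0])))
E
```

```text
[[ 0.6666  0.0384  0.02  ]
 [ 0.6217 -0.1223  0.02  ]
 [ 0.3935 -0.0593  0.02  ]
 [ 0.4376  0.1013  0.02  ]]
[np.float64(0.1668), np.float64(0.2368), np.float64(0.1666), np.float64(0.2375)]
ex ang -15.388273268110373 origin [ 0.51537355 -0.00649381]
knob [[ 0.51657064 -0.00832852  0.157     ]]
[[0.51575015 0.06285008 0.125     ]
 [0.51638838 0.04135486 0.125     ]]
bar -123.13900368701894 0.058042358050081615
yellow dir 90.66042935373082
```

Request:
arm_command --motion "0 0 -0.15 0 0 0 1; -0.12 -0.1 -0.1 0 0 0 1; -0.12 -0.1 0 0 0 0 1; -0.12 -0.1 0 0 0 0 1; -0.12 -0.1 0 0 0 0 1; -0.12 -0.1 0 0 0 0 1; -0.12 -0.1 0 0 0 0 1; -0.12 -0.1 0 0 0 0 1; -0.12 -0.1 0 0 0 0 1; -0.12 -0.1 0 0 0 0 1"

```text
time_s: 2.08
eef_pos: [0.3346, 0.299, 0.284]
eef_rot: [0.001, 0.158, 0.987, 0.001]
wrist_force: [0.8, -0.4, 0.5]
opening: 1.0
```

Request:
arm_command --motion "-0.12 -0.1 0 0 0 0 1; -0.12 -0.1 0 0 0 0 1; -0.12 -0.1 0 0 0 0 1; -0.12 -0.1 0 0 0 0 1; -0.12 -0.1 0 0 0 0 1; -0.12 -0.1 0 0 0 0 1; -0.12 -0.1 0 0 0 0 1; -0.12 -0.1 0 0 0 0 1; -0.12 -0.1 0 0 0 0 1; 0 0 0 0 0 0 1"

```text
time_s: 2.92
eef_pos: [0.4913, 0.0428, 0.2868]
eef_rot: [0.005, 0.16, 0.987, 0.002]
wrist_force: [-0.6, -0.7, 0.4]
opening: 0.996
```

Request:
arm_command --motion "0 0 0 0 0 0.115 1; 0 0 0 0 0 0.115 1; 0 0 0 0 0 0.115 1; 0 0 0 0 0 0.115 1; 0 0 0 0 0 0.115 1; 0 0 0 0 0 0.115 1; 0 0 0 0 0 0.115 1; 0 0 0 0 0 0.115 1; 0 0 0 0 0 0.115 1; 0 0 0 0 0 0.115 1"

```text
time_s: 3.75
eef_pos: [0.49, 0.0434, 0.2866]
eef_rot: [0.002, 0.707, 0.707, 0.004]
wrist_force: [0.3, -0.2, -0.3]
opening: 1.0
```

Request:
arm_command --motion "0 0 0 0 0 0.115 1; 0 0 0 0 0 0.115 1; 0 0 0 0 0 0.115 1; 0 0 0 0 0 0.115 1; 0 0 0 0 0 0.115 1; 0 0 0 0 0 0.06 1; 0 0 0 0 0 0 1"

```text
time_s: 4.33
eef_pos: [0.488, 0.047, 0.2869]
eef_rot: [-0.0, 0.906, 0.423, 0.005]
wrist_force: [-0.8, -0.3, 0.5]
opening: 1.002
```

```bash
cat >> h.py <<'E'
def delta(o,tgt,yaw):
    "tool-frame shift/turn (units) to reach tgt position, tool straight down, tool x at yaw deg"
    w,x,y,z=o["eef_rot"];A=R.from_quat([x,y,z,w])
    a=np.radians(yaw);X=np.array([np.cos(a),np.sin(a),0]);Z=np.array([0,0,-1.]);B=R.from_matrix(np.c_[X,np.cross(Z,X),Z])
    s=A.inv().apply(np.array(tgt)-o["eef_pos"])/0.2
    t=np.degrees((A.inv()*B).as_rotvec())/60
    return s.round(4),t.round(4)
def yawof(o):
    w,x,y,z=o["eef_rot"];X=R.from_quat([x,y,z,w]).as_matrix();return np.degrees(np.arctan2(X[1,0],X[0,0]))
E
python3 - <<'E'
from bench import *; from h import *
o=get_obs(); c=camera("wrist"); cv2.imwrite("pics/c_wrist.png",c["img"][:,:,::-1])
print(o["eef_pos"],o["eef_rot"],yawof(o),o["q"],o["wrist_force"])
print(delta(o,[.5166,-.0083,.287],56.9))
E
```

```text
[0.48802842 0.04704066 0.28692257] [-4.84076375e-05  9.05889046e-01  4.23485658e-01  4.99323903e-03] 50.11144227803494 [-0.15031268 -0.0643516   1.7519715   0.00566098  1.44571685  0.54520977] [-0.78090748 -0.3230626   0.473245  ]
(array([-0.1207,  0.2871, -0.0003]), array([ 0.0045, -0.0084, -0.1132]))
```

View pics/c_wrist.png

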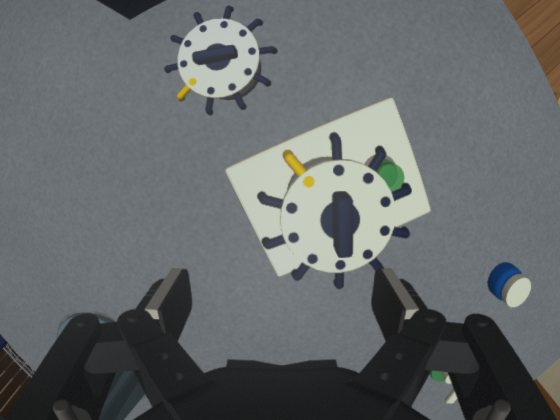

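The wrist view shows the large turret (bar at pixel 342,222) with the yellow nozzle at (295,163) and the flask at (391,177). I'll move over the knob.

Request:
arm_command --motion "-0.04 0.095 0 0.002 -0.004 -0.056 1; -0.04 0.095 0 0.002 -0.004 -0.056 1; -0.04 0.095 0 0 0 0 1; 0 0 0 0 0 0 1; 0 0 0 0 0 0 1"

```text
time_s: 4.8
eef_pos: [0.5202, -0.0054, 0.2873]
eef_rot: [-0.0, 0.874, 0.487, 0.0]
wrist_force: [0.3, -0.0, -0.5]
opening: 0.998
```

```bash
python3 - <<'E'
from bench import *; from h import *
o=get_obs(); c=camera("wrist"); cv2.imwrite("pics/d_wrist.png",c["img"][:,:,::-1])
print(o["eef_pos"],o["eef_rot"],yawof(o),o["wrist_force"])
print(delta(o,[.5166,-.0083,.287],56.9), wproj(o,c,[[.5166,-.0083,.157],[.5154,-.0065,.127]]))
np.save("d.npy",{"o":o,"c":c},allow_pickle=True)
E
```

```text
[ 0.52015273 -0.00541956  0.28726793] [-1.43074033e-04  8.73509348e-01  4.86807096e-01  4.99880042e-04] 58.26188834949224 [ 0.31038896 -0.00579919 -0.48051696]
(array([-0.0216, -0.0075,  0.0013]), array([ 0.0002, -0.001 ,  0.0227])) [[279.5733925  209.05862681]
 [277.68438588 199.53067842]]
```

View pics/d_wrist.png

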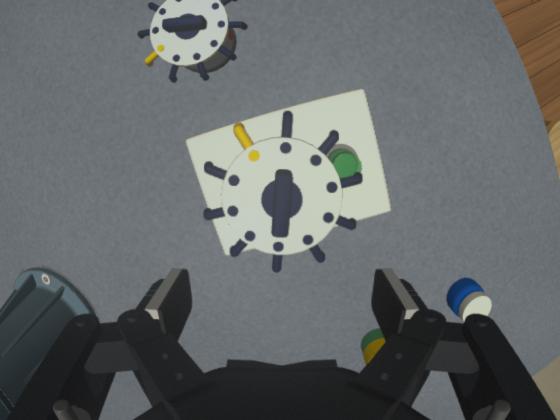

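```bash
cat > fit.py <<'E'
from h import *
def dots(img,ctr,rmin,rmax,amin,amax):
    hsv=cv2.cvtColor(img,cv2.COLOR_RGB2HSV); 
    m=((hsv[...,2]<110)).astype(np.uint8)
    yy,xx=np.mgrid[:img.shape[0],:img.shape[1]]; rr=np.hypot(xx-ctr[0],yy-ctr[1]); m[(rr>rmax)]=0
    n,l,s,ce=cv2.connectedComponentsWithStats(m)
    return [(ce[i],s[i,4]) for i in range(1,n) if rmin<np.hypot(*(ce[i]-ctr))<rmax and amin<s[i,4]<amax],[(ce[i],s[i,4],l==i) for i in range(1,n) if np.hypot(*(ce[i]-ctr))<=rmin]
E
python3 - <<'E'
from fit import *
from scipy.optimize import least_squares
D=np.load("d.npy",allow_pickle=True).item();o,c=D["o"],D["c"]
d,k=dots(c["img"],np.array([282,197]),40,58,20,200)
print([(x[0].round(1).tolist(),x[1]) for x in d]); print([(x[0].round(1),x[1]) for x in k])
P=np.array([x[0] for x in d])
for h in [.119,.123,.127,.131,.135]:
    w=wunproj(o,c,P,h)[:,:2]
    r=least_squares(lambda p:np.hypot(*(w-p[:2]).T)-p[2],[.516,-.008,.045]); 
    a=np.degrees(np.arctan2(*(w-r.x[:2]).T[::-1]))
    # outer edge of disc
    R_=[]
    g=c["img"].astype(float).mean(2)
    for t in np.linspace(0,2*np.pi,180,endpoint=False):
        rr=np.arange(.050,.070,.0002); X=np.c_[r.x[0]+rr*np.cos(t),r.x[1]+rr*np.sin(t),np.full_like(rr,h)]
        uv=wproj(o,c,X).astype(np.float32); v=cv2.remap(g.astype(np.float32),uv[:,0][None],uv[:,1][None],cv2.INTER_LINEAR)[0]
        gr=np.diff(cv2.GaussianBlur(v[None],(0,0),2)[0]); i=np.argmin(gr)
        if gr[i]<-2: R_.append((t,rr[i]))
    R_=np.array(R_)
    print(h,r.x.round(4),"rms",np.sqrt(np.mean(r.fun**2)).round(5),"phase36",[round(float(x),1) for x in sorted(a%36)],"edge R",np.median(R_[:,1]).round(4),len(R_))
E
```

```text
[([285.2, 147.5], np.int32(84)), ([315.4, 159.8], np.int32(82)), ([233.5, 180.1], np.int32(79)), ([331.6, 186.8], np.int32(84)), ([232.4, 210.5], np.int32(76)), ([327.9, 217.1], np.int32(71)), ([249.5, 235.4], np.int32(73)), ([307.5, 239.3], np.int32(70)), ([278.0, 246.1], np.int32(67))]
[(array([281.4, 201.4]), np.int32(1717))]
0.119 [ 0.5179 -0.0094  0.0508] rms 7e-05 phase36 [18.1, 18.1, 18.1, 18.1, 18.1, 18.1, 18.2, 18.2, 18.3] edge R 0.06 141
0.123 [ 0.5184 -0.0085  0.0501] rms 7e-05 phase36 [18.1, 18.1, 18.1, 18.1, 18.1, 18.1, 18.2, 18.2, 18.3] edge R 0.0592 141
0.127 [ 0.519  -0.0077  0.0495] rms 7e-05 phase36 [18.1, 18.1, 18.1, 18.1, 18.1, 18.1, 18.2, 18.2, 18.3] edge R 0.0584 143
0.131 [ 0.5195 -0.0068  0.0488] rms 7e-05 phase36 [18.1, 18.1, 18.1, 18.1, 18.1, 18.1, 18.2, 18.2, 18.3] edge R 0.0576 143
0.135 [ 0.52   -0.0059  0.0481] rms 7e-05 phase36 [18.1, 18.1, 18.1, 18.1, 18.1, 18.1, 18.2, 18.2, 18.3] edge R 0.0568 144
```

```bash
python3 - <<'E'
from bench import *; from fit import *
from scipy.optimize import least_squares
c=camera("top");s=cv2.imread("pics/a_top.png")[:,:,::-1]
b=cv2.resize(np.ascontiguousarray(s[180:270,250:350]),None,fx=8,fy=8,interpolation=cv2.INTER_CUBIC)
d,k=dots(b,np.array([(298.6-250)*8,(225.5-180)*8]),150,200,60,3000)
P=np.array([x[0] for x in d]);P=(P+.5)/8-.5+[250,180]; print(len(P))
for h in [.117,.122,.127]:
    w=unproj(c,P,h)[:,:2]; r=least_squares(lambda p:np.hypot(*(w-p[:2]).T)-p[2],[.516,-.008,.045])
    print(h,r.x.round(4),np.abs(r.fun).max().round(4),sorted((np.degrees(np.arctan2(*(w-r.x[:2]).T[::-1]))%36).round(1)))
# flask, plinth via top
hsv=cv2.cvtColor(s.copy(),cv2.COLOR_RGB2HSV);m=cv2.inRange(hsv,(45,90,40),(85,255,255));m[:, :285]=0;m[:,325:]=0;m[:170]=0;m[215:]=0
ys,xs=np.nonzero(m);print("flask",unproj(c,[[xs.mean(),ys.mean()]],.065),len(xs))
E
```

```text
9
0.117 [ 0.5166 -0.0085  0.0503] 0.0002 [np.float64(18.0), np.float64(18.1), np.float64(18.2), np.float64(18.2), np.float64(18.2), np.float64(18.3), np.float64(18.3), np.float64(18.3), np.float64(18.3)]
0.122 [ 0.5167 -0.0084  0.0501] 0.0002 [np.float64(18.0), np.float64(18.1), np.float64(18.2), np.float64(18.2), np.float64(18.2), np.float64(18.3), np.float64(18.3), np.float64(18.3), np.float64(18.3)]
0.127 [ 0.5167 -0.0083  0.0499] 0.0002 [np.float64(18.0), np.float64(18.1), np.float64(18.2), np.float64(18.2), np.float64(18.2), np.float64(18.3), np.float64(18.3), np.float64(18.3), np.float64(18.3)]
flask [[ 0.59354683 -0.02676404  0.065     ]] 127
```

```bash
python3 - <<'E'
from bench import *; from h import *
print(delta(get_obs(),[.517,-.009,.18],54.1))
E
```

```text
(array([-0.0253, -0.0019,  0.5365]), array([ 0.0004, -0.0009,  0.0692]))
```

Request:
arm_command --motion "-0.025 -0.002 0.1 0 -0.001 0.035 1; 0 0 0.13 0 0 0.035 1; 0 0 0.13 0 0 0 1; 0 0 0.12 0 0 0 1; 0 0 0.06 0 0 0 1; 0 0 0 0 0 0 1; 0 0 0 0 0 0 1"

```text
time_s: 5.48
eef_pos: [0.5156, -0.0036, 0.1781]
eef_rot: [0.001, 0.889, 0.457, 0.002]
wrist_force: [0.8, 0.8, 0.5]
opening: 1.001
```

```bash
python3 - <<'E'
from bench import *; from fit import *
from scipy.optimize import least_squares
o=get_obs();c=camera("wrist");cv2.imwrite("pics/e_wrist.png",c["img"][:,:,::-1])
print(o["eef_pos"],yawof(o),o["wrist_force"],delta(o,[.517,-.009,.135],54.1))
np.save("e.npy",{"o":o,"c":c},allow_pickle=True)
E
```

```text
[ 0.51560913 -0.00364455  0.1781458 ] 54.38483785374555 [0.75189308 0.79615876 0.45269065] (array([-0.0184,  0.0203,  0.2158]), array([ 0.0043, -0.003 ,  0.0047]))
```

View pics/e_wrist.png

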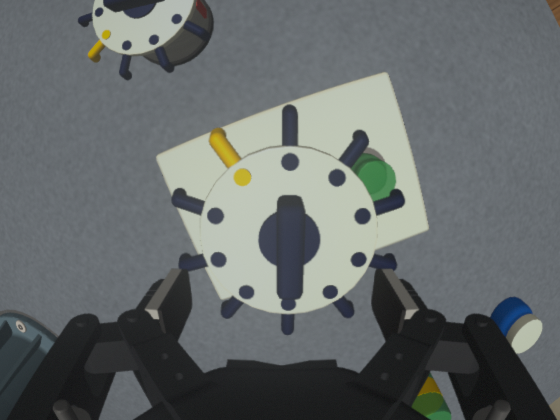

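The bar stands vertical in the picture (col 289, rows 195–297), so the yaw is right. The finger midline is at about col 281, so it needs a small shift in y. I'll refit the ring from here.

```bash
python3 - <<'E'
from fit import *
from scipy.optimize import least_squares
obs=[]
for f,ct,r0,r1,a0,a1 in [("d.npy",(282,197),40,58,20,200),("e.npy",(289,232),60,83,60,400)]:
    D=np.load(f,allow_pickle=True).item();o,c=D["o"],D["c"]
    d,k=dots(c["img"],np.array(ct),r0,r1,a0,a1);P=np.array([x[0] for x in d]);obs.append((o,c,P)); print(len(P))
    for h in [.117,.122,.127]:
        w=wunproj(o,c,P,h)[:,:2]
        r=least_squares(lambda p:np.hypot(*(w-p[:2]).T)-p[2],[.516,-.008,.045])
        print(f,h,r.x.round(4),np.abs(r.fun).max().round(5),(np.degrees(np.arctan2(*(w-r.x[:2]).T[::-1]))%36).mean().round(2))
    # in tool frame
    T=wpose(o,c)@np.linalg.inv(np.array(c["mount"]))
    print("tool-frame ctr @.122",(np.linalg.inv(T)@np.r_[r.x[:2],.122,1])[:3].round(4))
E
```

```text
9
d.npy 0.117 [ 0.5176 -0.0098  0.0511] 0.00013 18.16
d.npy 0.122 [ 0.5183 -0.0088  0.0503] 0.00013 18.16
d.npy 0.127 [ 0.519  -0.0077  0.0495] 0.00013 18.16
tool-frame ctr @.122 [-2.700e-03  1.000e-04  1.653e-01]
8
e.npy 0.117 [ 0.5172 -0.0106  0.0517] 8e-05 18.18
e.npy 0.122 [ 0.5182 -0.009   0.0505] 7e-05 18.18
e.npy 0.127 [ 0.5192 -0.0073  0.0492] 7e-05 18.18
tool-frame ctr @.122 [-0.0011  0.0048  0.0562]
```

```bash
python3 - <<'E'
from bench import *; from h import *
print(delta(get_obs(),[.5175,-.0087,.133],54.15))
E
```

```text
(array([-0.0159,  0.0213,  0.2268]), array([ 0.0044, -0.0031,  0.0039]))
```

Request:
arm_command --motion "-0.016 0.021 0 0.004 -0.003 0.004 1; 0 0 0.06 0 0 0 1; 0 0 0.06 0 0 0 1; 0 0 0.06 0 0 0 1; 0 0 0.04 0 0 0 1; 0 0 0 0 0 0 0.4; 0 0 0 0 0 0 0.4; 0 0 0 0 0 0 0.4; 0 0 0 0 0 0 0.4; 0 0 0 0 0 0 0.4"

```text
time_s: 6.37
eef_pos: [0.5211, -0.0098, 0.1355]
eef_rot: [0.003, 0.89, 0.455, 0.004]
wrist_force: [-0.5, 0.2, -0.0]
opening: 0.401
```

```bash
cat > st.py <<'E'
from bench import *; from h import *
import sys
o=get_obs()
w,x,y,z=o["eef_rot"];A=R.from_quat([x,y,z,w])
print("t",round(o["time_s"],2),"pos",np.round(o["eef_pos"],4),"yaw",yawof(o).round(2),"open mm",round(o["opening"]*85,2))
print("F tool",A.inv().apply(o["wrist_force"]).round(2),"M tool",A.inv().apply(o["torque"]).round(3))
if len(sys.argv)>1: print(delta(o,[float(v) for v in sys.argv[1:4]],float(sys.argv[4])))
E
python3 st.py .5175 -.0087 .133 54.15
```

```text
t 6.37 pos [ 0.5211 -0.0098  0.1355] yaw 54.17 open mm 34.13
F tool [-0.15 -0.55 -0.  ] M tool [-0.019 -0.013 -0.012]
(array([-0.006 , -0.0177,  0.0122]), array([ 0.0085, -0.0032,  0.0003]))
```

Request:
arm_command --motion "-0.006 -0.017 0.01 0.008 -0.003 0 0.4; 0 0 0 0 0 0 0.4; 0 0 0 0 0 0 0.4; 0 0 0 0 0 0 0.4"

```text
time_s: 6.7
eef_pos: [0.5181, -0.0088, 0.1346]
eef_rot: [0.001, 0.89, 0.455, 0.001]
wrist_force: [0.6, 0.3, -0.2]
opening: 0.399
```

```bash
python3 st.py .5175 -.0087 .133 54.15;python3 - <<'E'
from bench import *; import cv2
c=camera("wrist");cv2.imwrite("pics/f.png",cv2.resize(c["img"][170:420,150:420,::-1],None,fx=2.4,fy=2.4,interpolation=cv2.INTER_CUBIC))
E
```

```text
t 6.7 pos [ 0.5181 -0.0088  0.1346] yaw 54.18 open mm 33.9
F tool [0.61 0.31 0.16] M tool [-0.022 -0.004  0.032]
(array([-0.0014, -0.0029,  0.0081]), array([ 0.0019, -0.0008,  0.0005]))
```

View pics/f.png

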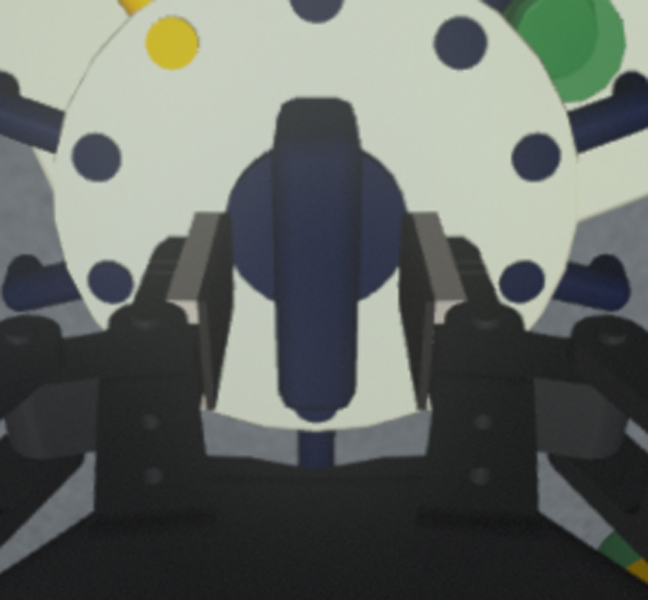

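The fingers sit symmetrically about the bar (pads at crop cols 231/401, bar centre 317). I'll close in stages.

Request:
arm_command --motion "0 0 0 0 0 0 0.22; 0 0 0 0 0 0 0.22; 0 0 0 0 0 0 0.2; 0 0 0 0 0 0 0.2"

```text
time_s: 7.08
eef_pos: [0.5184, -0.0089, 0.1349]
eef_rot: [0.001, 0.89, 0.455, 0.001]
wrist_force: [-0.3, 0.0, -0.5]
opening: 0.199
```

```bash
python3 st.py .5178 -.0087 .133 54.15
```

```text
t 7.08 pos [ 0.5184 -0.0089  0.1349] yaw 54.17 open mm 16.91
F tool [-0.16 -0.29  0.49] M tool [-0.005  0.01  -0.033]
(array([-0.0009, -0.0029,  0.0096]), array([ 0.0026, -0.001 ,  0.0004]))
```

Request:
arm_command --motion "0 0 0 0 0 0 0.15; 0 0 0 0 0 0 0.1; 0 0 0 0 0 0 0"

```text
time_s: 7.33
eef_pos: [0.5183, -0.0089, 0.1351]
eef_rot: [0.001, 0.89, 0.455, 0.001]
wrist_force: [-0.6, -0.8, -0.3]
opening: 0.171
```

```bash
python3 st.py .5178 -.0087 .133 54.15
```

```text
t 7.33 pos [ 0.5183 -0.0089  0.1351] yaw 54.18 open mm 14.52
F tool [-1.04 -0.01  0.26] M tool [-0.022 -0.016 -0.001]
(array([-0.0009, -0.0027,  0.0106]), array([ 0.0024, -0.001 ,  0.0005]))
```

Gripped with no side load. Now I'll press in small steps, watching the force.

Request:
arm_command --motion "0 0 0 0 0 0 0; 0 0 0.005 0 0 0 0; 0 0 0.005 0 0 0 0; 0 0 0 0 0 0 0"

```text
time_s: 7.67
eef_pos: [0.5185, -0.0089, 0.1344]
eef_rot: [0.001, 0.89, 0.455, 0.001]
wrist_force: [-2.2, 0.9, 4.0]
opening: 0.167
```

```bash
python3 st.py .5183 -.0089 .133 54.15
```

```text
t 7.67 pos [ 0.5185 -0.0089  0.1344] yaw 54.19 open mm 14.24
F tool [-0.53 -2.28 -3.96] M tool [ 0.359 -0.178  0.011]
(array([-0.0007, -0.0007,  0.0069]), array([ 0.0025, -0.0009,  0.0007]))
```

Request:
arm_command --motion "0 0 0.005 0 0 0 0; 0 0 0.005 0 0 0 0; 0 0 0.005 0 0 0 0; 0 0 0.005 0 0 0 0; 0 0 0 0 0 0 0"

```text
time_s: 8.08
eef_pos: [0.5185, -0.0088, 0.1328]
eef_rot: [0.001, 0.89, 0.456, 0.001]
wrist_force: [-2.6, 0.2, 4.7]
opening: 0.168
```

```bash
python3 st.py .5183 -.0089 .133 54.15
```

```text
t 8.08 pos [ 0.5185 -0.0088  0.1328] yaw 54.21 open mm 14.32
F tool [-1.37 -2.25 -4.67] M tool [ 0.355 -0.168 -0.036]
(array([-0.0007, -0.0005, -0.0009]), array([ 0.0024, -0.0005,  0.0011]))
```

Request:
arm_command --motion "0 0 0.008 0 0 0 0; 0 0 0.008 0 0 0 0; 0 0 0.008 0 0 0 0; 0 0 0.008 0 0 0 0"

```text
time_s: 8.42
eef_pos: [0.5186, -0.0089, 0.1288]
eef_rot: [0.001, 0.89, 0.456, 0.001]
wrist_force: [-4.0, 1.1, 8.0]
opening: 0.169
```

```bash
python3 st.py .5183 -.0089 .133 54.15
```

```text
t 8.42 pos [ 0.5186 -0.0089  0.1288] yaw 54.23 open mm 14.36
F tool [-1.42 -3.86 -8.04] M tool [ 0.723 -0.295 -0.021]
(array([-0.0011, -0.0011, -0.0208]), array([ 0.0026, -0.0002,  0.0014]))
```

Request:
arm_command --motion "0 -0.002 0.007 0 0 0 0; 0 0 0.007 0 0 0 0; 0 0 0.007 0 0 0 0"

```text
time_s: 8.67
eef_pos: [0.5187, -0.0089, 0.1268]
eef_rot: [0.002, 0.89, 0.456, 0.001]
wrist_force: [-3.9, 0.6, 10.8]
opening: 0.168
```

```bash
python3 st.py .5183 -.0089 .133 54.15
```

```text
t 8.67 pos [ 0.5187 -0.0089  0.1268] yaw 54.25 open mm 14.25
F tool [ -1.77  -3.51 -10.78] M tool [ 0.887 -0.356 -0.037]
(array([-0.0012, -0.0015, -0.031 ]), array([ 0.0034, -0.    ,  0.0016]))
```

Request:
arm_command --motion "0 -0.001 0.005 0 0 0 0; 0 0 0.005 0 0 0 0"

```text
time_s: 8.83
eef_pos: [0.5187, -0.0089, 0.1266]
eef_rot: [0.002, 0.89, 0.456, 0.001]
wrist_force: [-4.2, 0.2, 11.8]
opening: 0.172
```

```bash
python3 st.py .5183 -.0089 .133 54.15
```

```text
t 8.83 pos [ 0.5187 -0.0089  0.1266] yaw 54.26 open mm 14.65
F tool [ -2.33  -3.51 -11.77] M tool [ 0.938 -0.347  0.002]
(array([-0.0012, -0.0015, -0.0321]), array([0.0037, 0.0002, 0.0018]))
```

On the stop at about 12 N: 1 N per 0.2 mm, roughly 8.5 mm deep. Now I'll turn carefully, watching Mz.

Request:
arm_command --motion "0 0 0.005 0 0 0.03 0; 0 0 0.005 0 0 0.03 0; 0 0 0.005 0 0 0.03 0"

```text
time_s: 9.08
eef_pos: [0.5186, -0.0089, 0.1265]
eef_rot: [0.002, 0.911, 0.413, 0.0]
wrist_force: [-4.2, 1.3, 11.5]
opening: 0.171
```

```bash
python3 st.py .5185 -.0089 .1266 54.15
```

```text
t 9.08 pos [ 0.5186 -0.0089  0.1265] yaw 48.8 open mm 14.54
F tool [ -1.82  -3.98 -11.5 ] M tool [ 0.868 -0.404 -0.2  ]
(array([-0.0005, -0.0005, -0.0007]), array([ 0.0036,  0.0008, -0.0892]))
```

Request:
arm_command --motion "0 0 0.005 0 0 0.03 0; 0 0 0.005 0 0 0.03 0"

```text
time_s: 9.25
eef_pos: [0.5186, -0.0088, 0.1264]
eef_rot: [0.002, 0.924, 0.383, 0.0]
wrist_force: [-4.8, 0.4, 10.7]
opening: 0.169
```

```bash
python3 st.py .5185 -.0089 .1266 54.15
```

```text
t 9.25 pos [ 0.5186 -0.0088  0.1264] yaw 45.08 open mm 14.36
F tool [ -3.1   -3.68 -10.7 ] M tool [ 0.853 -0.503 -0.144]
(array([-0.0005, -0.    , -0.0008]), array([ 0.0035,  0.0012, -0.1512]))
```

Request:
arm_command --motion "-0.001 -0.001 0.006 0 0 0.04 0; -0.001 -0.001 0.006 0 0 0.04 0; 0 0 0.006 0 0 0.04 0; 0 0 0.005 0 0 0.04 0"

```text
time_s: 9.58
eef_pos: [0.5186, -0.0087, 0.1264]
eef_rot: [0.002, 0.953, 0.302, 0.001]
wrist_force: [-5.5, 0.0, 10.7]
opening: 0.166
```

```bash
python3 st.py .5185 -.0089 .1266 54.15
```

```text
t 9.58 pos [ 0.5186 -0.0087  0.1264] yaw 35.12 open mm 14.09
F tool [ -4.45  -3.12 -10.74] M tool [ 0.814 -0.717 -0.046]
(array([-0.001 ,  0.0007, -0.0012]), array([ 0.0045,  0.0007, -0.3171]))
```

Request:
arm_command --motion "-0.003 -0.002 0.006 0.002 0 0.04 0; -0.003 -0.002 0.006 0.002 0 0.04 0; -0.002 -0.001 0.006 0 0 0.04 0; -0.002 -0.001 0.006 0 0 0.04 0"

```text
time_s: 9.92
eef_pos: [0.5184, -0.0086, 0.1265]
eef_rot: [0.001, 0.976, 0.217, 0.003]
wrist_force: [-3.6, 1.7, 10.2]
opening: 0.175
```

```bash
python3 st.py .5185 -.0089 .1266 54.15
```

```text
t 9.92 pos [ 0.5184 -0.0086  0.1265] yaw 25.05 open mm 14.9
F tool [ -2.45  -3.05 -10.25] M tool [ 0.56  -0.641  0.039]
(array([-0.0001,  0.0018, -0.0005]), array([ 0.0037, -0.0036, -0.485 ]))
```

Request:
arm_command --motion "-0.001 0 0.008 0.002 0 0.04 0; -0.001 0 0.008 0.002 0 0.04 0; 0 0 0.007 0 0 0.02 0"

```text
time_s: 10.17
eef_pos: [0.5186, -0.0085, 0.1259]
eef_rot: [-0.001, 0.987, 0.163, 0.002]
wrist_force: [-7.3, 0.3, 14.5]
opening: 0.17
```

```bash
python3 st.py .5185 -.0089 .1266 54.15
```

```text
t 10.17 pos [ 0.5186 -0.0085  0.1259] yaw 18.7 open mm 14.44
F tool [ -6.75  -2.66 -14.56] M tool [ 0.465 -1.342 -0.073]
(array([-0.0009,  0.0016, -0.0036]), array([ 2.000e-04, -5.200e-03, -5.908e-01]))
```

Request:
arm_command --motion "-0.002 -0.001 0.003 0 -0.003 0.03 0; -0.002 -0.001 0.005 0 -0.002 0.04 0"

```text
time_s: 10.33
eef_pos: [0.5183, -0.0087, 0.1267]
eef_rot: [-0.0, 0.992, 0.125, 0.0]
wrist_force: [-2.3, 1.6, 9.1]
opening: 0.172
```

```bash
python3 st.py .5185 -.0089 .1266 54.15
```

```text
t 10.33 pos [ 0.5183 -0.0087  0.1267] yaw 14.41 open mm 14.61
F tool [-1.86 -2.08 -9.13] M tool [ 0.362 -0.442 -0.208]
(array([0.0008, 0.0015, 0.0007]), array([ 0.    , -0.0008, -0.6623]))
```

Request:
arm_command --motion "0 0 0.008 0 0 0.02 0; 0 0 0.006 0 0 0.03 0"

```text
time_s: 10.5
eef_pos: [0.5185, -0.0086, 0.1262]
eef_rot: [0.0, 0.995, 0.099, 0.0]
wrist_force: [-6.8, 1.5, 12.6]
opening: 0.166
```

```bash
python3 st.py .5185 -.0089 .1266 54.15
```

```text
t 10.5 pos [ 0.5185 -0.0086  0.1262] yaw 11.31 open mm 14.1
F tool [ -6.33  -2.79 -12.61] M tool [ 0.384 -1.032 -0.244]
(array([-0.0002,  0.0017, -0.0018]), array([ 6.00e-04, -6.00e-04, -7.14e-01]))
```

Request:
arm_command --motion "-0.001 0 0.005 0 0 0.04 0; -0.001 0 0.0055 0 0 0.04 0; -0.001 0 0.0055 0 0 0.04 0; -0.001 0 0.0055 0 0 0.04 0"

```text
time_s: 10.83
eef_pos: [0.5184, -0.0084, 0.1265]
eef_rot: [0.0, 1.0, 0.012, 0.001]
wrist_force: [-5.0, 0.8, 10.6]
opening: 0.169
```

```bash
python3 st.py .5185 -.0089 .1266 54.15
```

```text
t 10.83 pos [ 0.5184 -0.0084  0.1265] yaw 1.39 open mm 14.35
F tool [ -4.97  -0.96 -10.57] M tool [ 0.226 -0.88  -0.044]
(array([ 0.0006,  0.0027, -0.0007]), array([ 0.0017, -0.0014, -0.8794]))
```

Request:
arm_command --motion "-0.001 0.001 0.006 0 0 0.04 0; -0.001 0.001 0.006 0 0 0.04 0; -0.001 0 0.006 0 0 0.04 0; -0.001 0 0.0055 0 0 0.04 0"

```text
time_s: 11.17
eef_pos: [0.5184, -0.0081, 0.1264]
eef_rot: [0.0, 0.997, -0.075, 0.002]
wrist_force: [-4.8, 1.6, 10.8]
opening: 0.172
```

```bash
python3 st.py .5185 -.0089 .1266 54.15
```

```text
t 11.17 pos [ 0.5184 -0.0081  0.1264] yaw -8.64 open mm 14.61
F tool [ -4.91  -0.9  -10.78] M tool [-0.05  -0.984  0.023]
(array([ 0.0013,  0.0036, -0.0011]), array([ 0.0022, -0.003 , -1.0464]))
```

Request:
arm_command --motion "-0.001 0.001 0.006 0.001 -0.002 0.04 0; -0.001 0.001 0.006 0.001 -0.001 0.04 0; -0.001 0 0.006 0 0 0.04 0; -0.001 0 0.0055 0 0 0.04 0"

```text
time_s: 11.5
eef_pos: [0.5184, -0.0081, 0.1264]
eef_rot: [-0.001, 0.987, -0.162, 0.001]
wrist_force: [-4.8, -0.4, 11.2]
opening: 0.176
```

```bash
python3 st.py .5185 -.0089 .1266 54.15
```

```text
t 11.5 pos [ 0.5184 -0.0081  0.1264] yaw -18.68 open mm 14.93
F tool [ -4.43   1.9  -11.24] M tool [-0.492 -0.895 -0.341]
(array([ 0.0019,  0.0034, -0.0011]), array([-4.0000e-04, -2.8000e-03, -1.2138e+00]))
```

Request:
arm_command --motion "0 0 0.0055 0 0 0 0"

```text
time_s: 11.58
eef_pos: [0.5184, -0.0083, 0.1264]
eef_rot: [-0.001, 0.987, -0.163, 0.001]
wrist_force: [-6.0, 1.4, 10.4]
opening: 0.17
```

```bash
python3 st.py .5185 -.0089 .1266 54.15
```

```text
t 11.58 pos [ 0.5184 -0.0083  0.1264] yaw -18.78 open mm 14.47
F tool [ -6.14   0.64 -10.45] M tool [-0.241 -1.063 -0.148]
(array([ 0.0016,  0.0028, -0.001 ]), array([ 1.0000e-04, -2.5000e-03, -1.2155e+00]))
```

```bash
python3 - <<'E'
from bench import *; import cv2
c=camera("wrist");cv2.imwrite("pics/g.png",cv2.resize(c["img"][100:420,120:440,::-1],None,fx=1.8,fy=1.8,interpolation=cv2.INTER_CUBIC))
E
python3 st.py
```

```text
t 11.63 pos [ 0.5184 -0.0082  0.1264] yaw -18.69 open mm 14.46
F tool [ -5.44   0.36 -11.23] M tool [-0.287 -1.035 -0.141]
```

View pics/g.png

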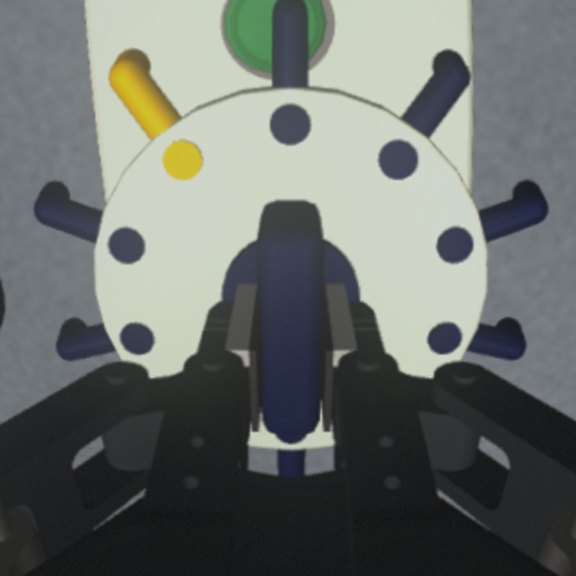

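The yellow nozzle is now one click before the flask, and the knob sits square in the pads. The detent zero is about 20.5 / −15.5° yaw, so the target is about −51.5°. On to the last click.

Request:
arm_command --motion "0 0.001 0.0055 0 -0.001 0.04 0; 0 0.001 0.0055 0 -0.001 0.04 0; 0 0 0.0055 0 0 0.04 0; 0 0 0.0055 0 0 0.04 0"

```text
time_s: 11.97
eef_pos: [0.5185, -0.0081, 0.1264]
eef_rot: [-0.001, 0.969, -0.246, 0.0]
wrist_force: [-5.6, 1.4, 11.0]
opening: 0.171
```

```bash
python3 st.py .5185 -.0086 .1266 -51.5
```

```text
t 11.97 pos [ 0.5185 -0.0081  0.1264] yaw -28.46 open mm 14.52
F tool [ -5.62   1.43 -10.97] M tool [-0.44  -0.819 -0.204]
(array([ 0.0013,  0.0023, -0.0011]), array([-1.100e-03,  2.000e-04,  3.839e-01]))
```

Request:
arm_command --motion "0 0 0.0055 0 0 0.04 0; 0 0 0.0055 0 0 0.04 0; 0 0 0.0055 0 0 0.04 0; 0 0 0.0055 0 0 0.04 0"

```text
time_s: 12.3
eef_pos: [0.5186, -0.0079, 0.1263]
eef_rot: [0.0, 0.944, -0.329, 0.0]
wrist_force: [-4.8, 0.7, 10.7]
opening: 0.168
```

```bash
python3 st.py .5185 -.0086 .1266 -51.5
```

```text
t 12.3 pos [ 0.5186 -0.0079  0.1263] yaw -38.43 open mm 14.3
F tool [ -4.19   2.39 -10.72] M tool [-0.555 -0.909 -0.045]
(array([ 0.002 ,  0.003 , -0.0013]), array([-1.000e-04, -2.000e-04,  2.179e-01]))
```

Request:
arm_command --motion "0 0 0.0055 0 0 0.04 0; 0 0 0.0055 0 0 0.04 0; 0 0 0.0055 0 0 0.04 0; 0 0 0.0055 0 0 0.04 0; 0 0 0.0055 0 0 0.03 0"

```text
time_s: 12.72
eef_pos: [0.5187, -0.0077, 0.1263]
eef_rot: [0.0, 0.905, -0.426, 0.0]
wrist_force: [-4.9, 1.5, 11.6]
opening: 0.177
```

```bash
python3 st.py .5185 -.0086 .1266 -51.5
```

```text
t 12.72 pos [ 0.5187 -0.0077  0.1263] yaw -50.39 open mm 15.01
F tool [ -4.31   2.85 -11.65] M tool [-0.733 -0.685  0.05 ]
(array([ 0.003 ,  0.0035, -0.0013]), array([ 0.0006, -0.0007,  0.0185]))
```

Request:
arm_command --motion "0 0 0.0055 0 0 0.017 0; 0 0 0.0055 0 0 0 0"

```text
time_s: 12.88
eef_pos: [0.5187, -0.0077, 0.1264]
eef_rot: [0.001, 0.9, -0.435, 0.0]
wrist_force: [-4.9, 1.5, 10.4]
opening: 0.172
```

```bash
python3 st.py .5185 -.0086 .1266 -51.5
python3 - <<'E'
from bench import *; import cv2
c=camera("wrist");cv2.imwrite("pics/h.png",cv2.resize(c["img"][100:420,120:440,::-1],None,fx=1.8,fy=1.8,interpolation=cv2.INTER_CUBIC))
E
```

```text
t 12.88 pos [ 0.5187 -0.0077  0.1264] yaw -51.57 open mm 14.58
F tool [ -4.16   2.91 -10.42] M tool [-0.745 -0.749  0.209]
(array([ 0.003 ,  0.0037, -0.0012]), array([ 0.0009, -0.0009, -0.0011]))
```

View pics/h.png

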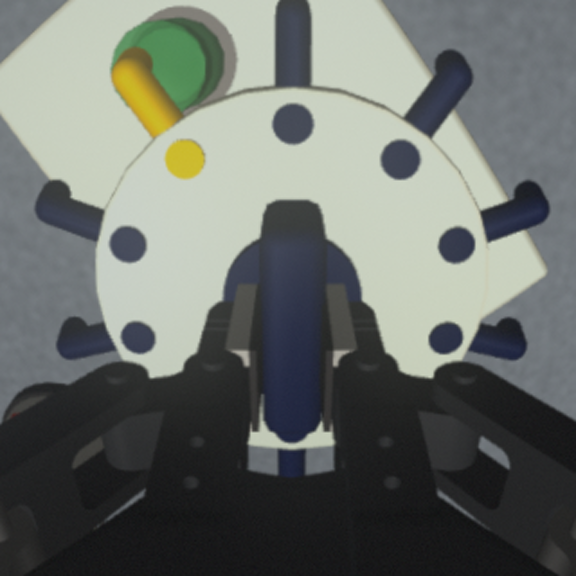

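Request:
arm_command --motion "0 0 0.0055 0 0 0.03 0; 0 0 0.0055 0 0 0 0; 0 0 0.0055 0 0 0 0"

```text
time_s: 13.18
eef_pos: [0.5187, -0.0077, 0.1264]
eef_rot: [0.001, 0.893, -0.449, 0.0]
wrist_force: [-6.1, 1.1, 11.4]
opening: 0.17
```

```bash
python3 st.py .5185 -.0086 .1266 -51.5
```

```text
t 13.18 pos [ 0.5187 -0.0077  0.1264] yaw -53.42 open mm 14.48
F tool [ -4.51   4.24 -11.42] M tool [-0.726 -0.699  0.031]
(array([ 0.003 ,  0.0035, -0.0012]), array([ 0.0014, -0.0012, -0.0321]))
```

Mz is about 0, so the detent is centred. Letting go in place.

Request:
arm_command --motion "0 0 0.004 0 0 0 0.5; 0 0 0.002 0 0 0 0.6; 0 0 0 0 0 0 0.6; 0 0 0 0 0 0 0.6; 0 0 0 0 0 0 0.6; 0 0 0 0 0 0 0.6"

```text
time_s: 13.68
eef_pos: [0.5188, -0.0077, 0.1245]
eef_rot: [0.001, 0.893, -0.45, 0.0]
wrist_force: [0.1, -0.6, -0.3]
opening: 0.594
```

```bash
python3 st.py .5185 -.0086 .1266 -51.5
python3 - <<'E'
from bench import *; import cv2
c=camera("wrist");cv2.imwrite("pics/i.png",cv2.resize(c["img"][100:420,120:440,::-1],None,fx=1.8,fy=1.8,interpolation=cv2.INTER_CUBIC))
E
```

```text
t 13.68 pos [ 0.5188 -0.0077  0.1245] yaw -53.43 open mm 50.47
F tool [0.55 0.28 0.32] M tool [-0.023 -0.014  0.013]
(array([ 0.0027,  0.0039, -0.0105]), array([ 0.0011, -0.0015, -0.0321]))
```

View pics/i.png

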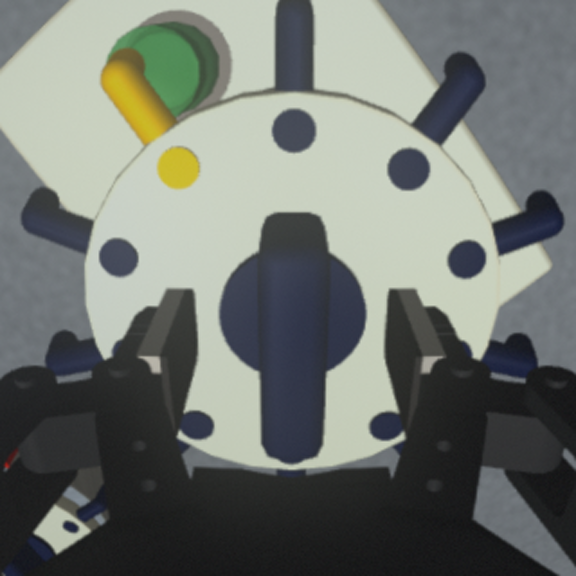

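The disc has sprung up (it looks larger), the wrist force is zero and both fingers are clear. Retreating straight up.

Request:
arm_command --motion "0 0 -0.02 0 0 0 0.6; 0 0 -0.04 0 0 0 0.7; 0 0 -0.08 0 0 0 0.8; 0 0 -0.12 0 0 0 0.8; 0 0 -0.15 0 0 0 0.8; 0 0 -0.15 0 0 0 0.8; 0 0 -0.1 0 0 0 0.8; 0 0 0 0 0 0 0.8; 0 0 0 0 0 0 0.8"

```text
time_s: 14.48
eef_pos: [0.5177, -0.0072, 0.2659]
eef_rot: [0.001, 0.893, -0.45, -0.0]
wrist_force: [0.3, 0.2, -0.7]
opening: 0.803
```

```bash
python3 - <<'E'
from bench import *; from fit import *
from scipy.optimize import least_squares
o=get_obs();c=camera("wrist");cv2.imwrite("pics/j.png",c["img"][:,:,::-1]);s=camera("side");cv2.imwrite("pics/k.png",cv2.resize(s["img"][160:310,180:340,::-1],None,fx=3.8,fy=3.8,interpolation=cv2.INTER_CUBIC))
print(o["eef_pos"],yawof(o),o["wrist_force"])
ct=wproj(o,c,[[.5183,-.0088,.1225]])[0];print(ct)
sc=np.linalg.norm(wproj(o,c,[[.5183+.05,-.0088,.1225]])[0]-ct)
d,k=dots(c["img"],ct,.75*sc,1.17*sc,20,400);P=np.array([x[0] for x in d]);print(len(P))
for h in [.112,.117,.122,.127]:
    w=wunproj(o,c,P,h)[:,:2]; r=least_squares(lambda p:np.hypot(*(w-p[:2]).T)-p[2],[.516,-.008,.045])
    print(h,r.x.round(4),np.abs(r.fun).max().round(5),(np.degrees(np.arctan2(*(w-r.x[:2]).T[::-1]))%36).round(2).tolist())
hsv=cv2.cvtColor(c["img"],cv2.COLOR_RGB2HSV)
E
```

```text
[ 0.51769735 -0.00720127  0.26587649] -53.4285251682311 [ 0.28246295  0.2093903  -0.734771  ]
[281.23396234 198.98352485]
12
0.112 [ 0.5143 -0.0032  0.054 ] 0.00667 [18.5, 20.57, 14.62, 21.79, 14.17, 22.22, 15.48, 20.35, 15.21, 18.1, 21.09, 17.6]
0.117 [ 0.5152 -0.0042  0.0531] 0.00656 [18.5, 20.57, 14.62, 21.79, 14.17, 22.22, 15.48, 20.35, 15.21, 18.1, 21.09, 17.6]
0.122 [ 0.516  -0.0053  0.0522] 0.00644 [18.5, 20.57, 14.62, 21.79, 14.17, 22.22, 15.48, 20.35, 15.21, 18.1, 21.09, 17.6]
0.127 [ 0.5168 -0.0064  0.0513] 0.00633 [18.5, 20.57, 14.62, 21.79, 14.17, 22.22, 15.48, 20.35, 15.21, 18.1, 21.09, 17.6]
```

View pics/j.png

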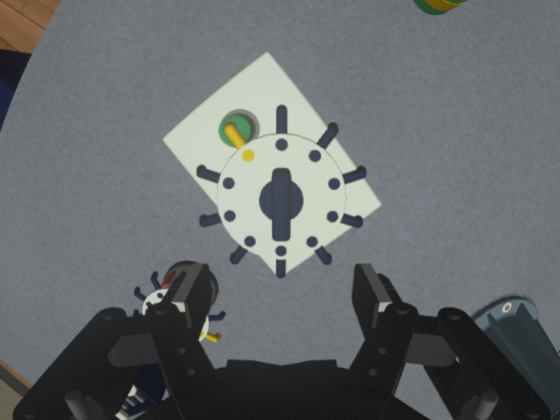

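View pics/k.png

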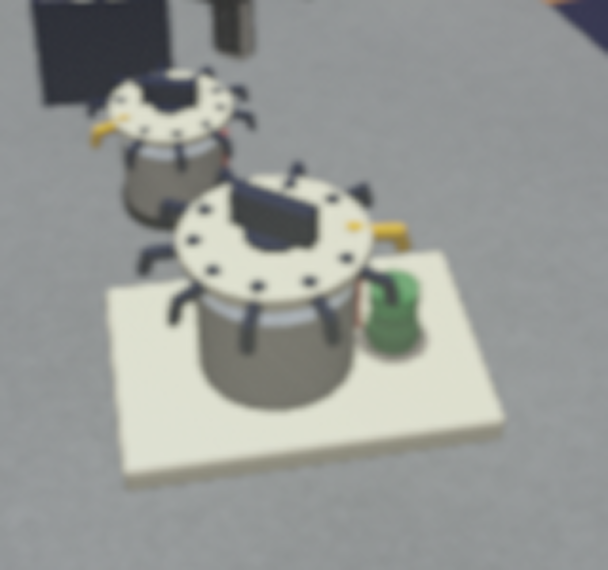

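Request:
arm_command --motion "0 0 -0.1 0 0 0 0.8; -0.095 0.127 0 0 0 0 0.8; -0.095 0.127 0 0 0 0 0.8; -0.095 0.127 0 0 0 0 0.8; -0.095 0.127 0 0 0 0 0.8; -0.095 0.127 0 0 0 0 0.8; -0.05 0.06 0 0 0 0 0.8; 0 0 0 0 0 0 0.8; 0 0 0 0 0 0 0.8"

```text
time_s: 15.33
eef_pos: [0.3309, -0.0034, 0.2728]
eef_rot: [0.003, 0.893, -0.45, -0.013]
wrist_force: [-0.0, 1.1, 0.1]
opening: 0.8
```

```bash
python3 - <<'E'
from bench import *; from fit import *
from scipy.optimize import least_squares
o=get_obs();print(o["eef_pos"],o["wrist_force"])
c=camera("top");s=c["img"];cv2.imwrite("pics/l.png",cv2.resize(s[150:290,160:380,::-1],None,fx=3.6,fy=3.6,interpolation=cv2.INTER_CUBIC))
cv2.imwrite("pics/l_full.png",s[:,:,::-1])
b=cv2.resize(np.ascontiguousarray(s[180:270,250:350]),None,fx=8,fy=8,interpolation=cv2.INTER_CUBIC)
d,k=dots(b,np.array([(298.6-250)*8,(225.5-180)*8]),150,200,60,3000)
P=np.array([x[0] for x in d]);P=(P+.5)/8-.5+[250,180]; print(len(P))
w=unproj(c,P,.1225)[:,:2]; r=least_squares(lambda p:np.hypot(*(w-p[:2]).T)-p[2],[.516,-.008,.045])
print(r.x.round(4),np.abs(r.fun).max().round(4),(np.degrees(np.arctan2(*(w-r.x[:2]).T[::-1]))).round(1))
h2=cv2.cvtColor(s,cv2.COLOR_RGB2HSV);m=cv2.inRange(h2,(18,120,90),(35,255,255));m[:,:250]=0;m[:,345:]=0
ys,xs=np.nonzero(m);y=unproj(c,[[xs.mean(),ys.mean()]],.12)[0,:2]-r.x[:2];print("yellow",np.degrees(np.arctan2(y[1],y[0])),np.hypot(*y),len(xs))
for n in ["top","side"]:
    if n=="side": camera("side")
    for t in ["flask","basket","pumpbottle","jar"]: print(n,t,[(q["box"],round(q["conf"],2)) for q in search_frame(n,t)][:1])
E
```

```text
[ 0.33086532 -0.00342047  0.27278744] [-0.02064961  1.12894506  0.12074962]
9
[ 0.5167 -0.0084  0.0501] 0.0002 [  18.1  -53.9   54.4  -89.8   90.2 -125.7  126.5 -161.8  162.4]
yellow -17.768147372363224 0.06754446679643963 69
top flask [([295.1, 182.1, 310.4, 198.8], 0.64)]
top basket [([70.6, 187.3, 162.6, 254.4], 0.85)]
top pumpbottle [([421.1, 213.2, 456.8, 236.1], 0.75)]
top jar [([417.6, 143.8, 447.8, 169.6], 0.96)]
side flask [([206.6, 226.1, 309.6, 288.7], 0.24)]
side basket [([187.3, 121.2, 227.8, 186.5], 0.84)]
side pumpbottle [([209.0, 226.9, 315.6, 289.9], 0.67)]
side jar [([371.9, 305.5, 407.2, 345.5], 0.76)]
```

View pics/l.png

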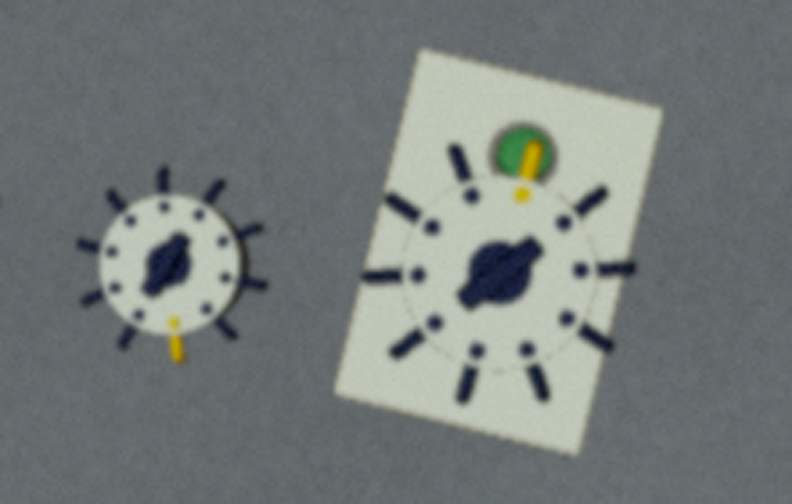

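The yellow nozzle stands over the flask at −17.8°, exactly 108° on from its start at 90.2°. The disc is back at its original height in both the side and top views. Handing in.

```bash
python3 - <<'E'
from bench import *
print(hand_in())
E
```

```text
the job is handed in; nothing more can be done
None
```

The yellow nozzle now stands over the small green flask. The knob was let go there and has sprung back up. The job was handed in at about 15.5 s of the 72 s allowed; the hand-in gave no verdict.

**What I did**
- I gripped the wing of the larger turret, the one on the white plinth, and pressed it about 8.5 mm onto its stop. The push was about 12 N.
- Holding it down, I turned it clockwise through three clicks and opened the fingers where the detent twist read about zero. I then backed the arm straight up and away.
- During the turn the push mostly read 10–12 N, with extremes of 9.1 N and 14.5 N, so it stayed under 20 N. Twist stayed at or below 0.25 Nm except for one brief reading of 0.34 Nm at the second click, below the 0.7 Nm limit.

**Last checks**
- **Angle:** in the top view the yellow nozzle sits at −17.8°, 108° (three clicks) from where it started, and it lies over the flask.
- **Height:** the disc is back at its starting height in the top and side views. I did not test by touch that it is locked.
- **Contact:** wrist force was about zero after release, with the robot touching nothing.
- **Other objects:** in the top view the flask, basket, pump bottle and jar are where they were, to within detector noise.

**What disagreed**
- The side camera's detector confused the flask and pump bottle with the plinth, so for those two I relied on the top view.
- One ring fit on the wrist picture after release failed because it picked up stray spots. I used the top-camera fit instead.

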